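# Refit the speed knob of the flat lap and hold it in to reset

## Task

The flat lap (the white grinding machine) has tripped and its black speed knob with the white line is lying loose on the bench. Pick the knob up, turn it so that the flat in its bore meets the flat of the bare D-shaft on the machine's control plate, push it fully home on the shaft, and then keep it pressed all the way in against the shaft's spring to reset the machine: finish while the gripper is still holding the knob pressed in. Leave the other things on the bench where they are.

Things in the scene. Friction and masses are not known exactly. Their poses are not given: they have to be found in the camera images.
- knob: Black round knob, 60 g, standing on the bench bore down, 32 mm high: skirt 42 mm wide (lowest 5 mm), above it a round grip 34 mm in diameter. Origin: centre of the underside; z up; x along the white line on top. In the underside a D-shaped bore, 13 mm diameter, 14 mm deep; its key flat, 2.9 mm from the axis, lies under the white line (+x), which alone shows it from above.
- knob_line (a point): Point near the outer end of the white line on the knob's top face: 15 mm from the knob's axis, 32 mm above its underside.
- shaft_tip (a point): Centre of the top end of the bare upright steel D-shaft at the near right corner of the flat lap: 12 mm diameter, rim broken 0.6 mm, standing 22 mm out of the 110 mm high deck, brass nut 2 mm high at its foot. x points out of its flat face (2.4 mm from the axis, full length), z up. Home: bore floor on this tip, knob underside 14 mm below it, 8 mm above the deck; 4 mm when pressed in.
- shaft (a joint): Turn of the shaft in its bushing, rad, counter-clockwise from above; at 0 the flat faces away from the machine's front. Turns stiffly (0.15 N m) between stops at -2.6 and 2.6 and stays where left.
- shaft_push (a joint): How far the shaft is pushed down, m: 0 out, 0.004 fully in at a hard stop. Springs back by itself; 4 N starts it, 12 N takes it fully in.
- flat_lap: White bench machine fixed to the bench, 300 mm deep (x) x 440 wide (y), deck 110 mm high. Origin: centre of its underside; x away from its front, y to its left. Grey round pan, 268 mm across, rim 40 mm above the deck, centred at y = 70 mm. Control plate along the -y side; shaft axis at x = -90, y = -155 mm; nothing on the plate within 75 mm of it is over 3 mm high.
- grey_knob: Bystander, leave it: small plain grey knob, 28 mm across, 18 mm high, belongs to another machine. Origin: centre of the underside.
- agate: Bystander, leave it: polished orange-brown oval agate, 46 x 34 x 11 mm. Origin: centre of the underside.
- jade: Bystander, leave it: dark green jade lump, 46 x 36 x 27 mm. Origin: centre of the underside.
- geode: Bystander, leave it: grey lump of rock with purple crystals on top, 120 x 100 x 105 mm. Origin: centre of the underside.
- dop_pot: Bystander, leave it: white pot of sticks, 72 mm across, about 190 mm high with its sticks. Origin: centre of the underside.
- water_bottle: Bystander, leave it: white bottle with blue cap, 66 mm across, 170 mm high. Origin: centre of the underside.
- hex_key: Bystander, leave it: dark steel L-shaped hex key, 93 x 30 x 6 mm, lying flat. Origin: centre of the underside.
Not all that is in view belongs to the job. Leave any blue or red look-alike of the knob alone.

How it is judged:
At the end, for the whole second after the job is handed in: Through the last second: knob on the shaft, flats matched (within about 0.3 rad), centred within 3 mm and home within 1.8 mm of the bore floor; shaft pressed in more than 3 of its 4 mm; fingers bearing on the knob with over 3 N (z of knob in the frame of shaft_tip below -0.0122 m and horizontal distance between knob and shaft_tip below 0.003 m and x of knob_line in the frame of shaft_tip above 0.0142 m and value of joint shaft_push above 0.003 m and contact force between the fingers and knob above 3 N); the arm keeps its last pose, push and grip.
It fails at once if a bystander is shifted by more than 30 mm (distance of any of grey_knob, agate, jade, geode, dop_pot, water_bottle, hex_key from where it was at the start of the episode above 0.03 m).
It also fails if it takes over 32 s, if anything falls off the work surface, if the arm or the gripper's body presses on something with over 40 N, if the wrist force passes 120 N, or if a joint passes its speed limit or range.

## Robot

A 7-joint arm with a two-finger parallel gripper is mounted at the origin on the work surface. World frame = base frame: x ahead of the robot, y to its left, z up, the work surface at z = 0. Lengths are in m, angles in rad, forces in N, time in s.
With the tool pointing down it reaches from about 0.425 to 0.975 m from the base axis. Payload 16.7 kg.
Tool frame: the origin (TCP) lies between the finger pads; the fingertips stand 11 mm ahead of it and the grasp point (between the pads) lies 8 mm behind it; y points along the fingers, z is the direction in which the jaws open and shut, and the axes are right-handed (so a half turn about y gives the same grasp; the last joint's range is limited). The gripper opens to 85 mm and grips with 20 to 120 N. Pads are 22 mm wide; open, the fingers measure 114 mm over their backs; the gripper's body (76 mm by 85 mm) begins 54 mm behind the grasp point. The pads swing forward as they close: fully open they stand 13 mm farther back than shut.
Start: joints at [1.087, 0.426, 0.074, 1.606, -0.034, 1.111, -0.067], TCP at [0.222, -0.637, 0.242] pointing down, gripper open.
Joint ranges: [-2.85, 2.85], [-0.5, 2.14], [-1.23, 1.37], [0.21, 2.46], [-1.02, 4.16], [0.16, 2.05], [-2.73, 2.73]. Speed limits (rad/s): [1.89, 1.89, 2.39, 2.39, 3.01, 3.01, 3.01].

## Interface

Orientations are given as a 3x3 rotation matrix whose columns are the frame's x, y, z axes.
In Python, from workcell import bot gives the robot as it stands.
- The arm moves only by the tool arm_command, never from a script. Its argument "deltas" is text: rows parted by semicolons, each of 6 numbers parted by spaces: the shift along the tool's x, y, z in m, then the turn, a rotation vector about the tool's x, y, z in degrees. In form: x y z wx wy wz; .... A call has 1 to 12 rows; each row shifts and turns the pose as measured when the row begins, along the tool's axes as they then stand; what a row does not reach is not made up. A row lasts 1/12 s, in which the tool goes at most 41.7 mm and 7.16 degrees, less where a joint would pass 70% of its speed; a pose out of reach is approached as far as the arm can. A call with a gripper value outside its range is refused whole. "jaw" is the closure in counts, from 0 (fully open) to 255 (shut), set as the call begins (left out, the last holds). The fingers move at their own pace and stop on an object; "squeeze" is the grip in N (left out, the last holds). Time passes only in rows, so rows that do not move let the fingers close. It gives the time, the measured TCP pose, the force and the opening at its end, in the units of the state.
- bot.get_state(): the state, without advancing time (a new reading comes with each control period).
- bot.snapshot(name): name is "scene" or "top" or "wrist"; returns the picture (480x640x3 uint8, red, green, blue); there is no depth.
- bot.get_calibration(name): a dict with "fovy" (degrees; the focal length in pixels is half the picture's height over the tangent of half this angle, whatever the lens; pixels are square), "cx", "cy" (the principal point, pixels), "world_from_camera" (4x4, takes a point from camera to world coordinates). Camera axes: x right, y down, z forward; pixel columns grow to the right and rows downward; lengths in m; the calibration is good to about 2 mm. A picture is of the moment at which its call begins: read the wrist's pose just before it. get_calibration takes no time and is no camera call; for the wrist camera it gives the pose at the moment of the call.
- bot.hand_in(): hands the job in, once; it reports no verdict.
The state is a dict: "time_s": time; "joint_positions": joint angles; "joint_velocities": joint speeds; "effort": joint torques, N m; "position": TCP position; "ee_rot": TCP orientation; "wrist_force": force on the tool from outside, world axes, zero at the start; "moment": the same for the moment, N m; "gripper_width": opening from 0.0 (shut) to 1.0 (fully open).
Only numpy, scipy, OpenCV 4.12 (cv2) and the standard library are available. Lean on these libraries where they do the work, as an engineer would, in place of code of your own. Each camera call takes 0.05 s, during which the arm holds its last target. There are 200 camera calls.

## Working session

There is one attempt and no reset: what is moved stays moved. The work goes in short steps, Python scripts to look and compute and a tool call to move; the robot and the scene stay as the last step left them, time stands still between calls to the robot, and variables do not carry over. Pictures are saved under pics/ and viewed, about 8 in all and at most 12, crops included, and the job is handed in when it is done.

Besides the shell and the picture viewer there is one more tool, called as name(argument=value, ...) on one line, values as JSON. arm_command: Moves the arm, as the interface text tells. Its arguments: {"type":"object","properties":{"deltas":{"type":"string"},"jaw":{"type":"number"},"squeeze":{"type":"number"}},"required":["deltas"]}

```bash
mkdir -p pics; cat > h.py <<'E'
import numpy as np, cv2
from workcell import bot
def snap(n,f):
    c=bot.get_calibration(n); im=bot.snapshot(n)[:,:,::-1].copy(); cv2.imwrite('pics/'+f+'.png',im); np.save('pics/'+f+'.npy',c,allow_pickle=True); return im,c
def load(f): return cv2.imread('pics/'+f+'.png'), np.load('pics/'+f+'.npy',allow_pickle=True).item()
def ray(c,u,v,z):
    f=240/np.tan(np.radians(c['fovy'])/2); T=np.array(c['world_from_camera'])
    d=T[:3,:3]@np.array([(u-c['cx'])/f,(v-c['cy'])/f,1]); o=T[:3,3]; return o+d*(z-o[2])/d[2]
def proj(c,p):
    f=240/np.tan(np.radians(c['fovy'])/2); T=np.linalg.inv(np.array(c['world_from_camera'])); q=T[:3,:3]@p+T[:3,3]
    return c['cx']+f*q[0]/q[2], c['cy']+f*q[1]/q[2]
def crop(im,u0,v0,u1,v1,k): return cv2.resize(im[v0:v1,u0:u1],None,fx=k,fy=k,interpolation=cv2.INTER_CUBIC)
E
python3 - <<'E'
from h import *
for n in('scene','top'):
    im,c=snap(n,n+'0'); print(n,c['fovy'],c['cx'],c['cy'],np.round(c['world_from_camera'],3).tolist())
s=bot.get_state();print(s)
E
```

```text
scene 43.54376480728935 326.4878738742786 233.85766159553154 [[0.675, 0.62, -0.4, 1.119], [0.738, -0.575, 0.353, -0.554], [-0.011, -0.533, -0.846, 1.312], [0.0, 0.0, 0.0, 1.0]]
top 46.461173549085146 304.6478191513644 234.19264506536123 [[0.018, -0.995, 0.099, 0.43], [-1.0, -0.018, -0.008, -0.029], [0.009, -0.099, -0.995, 1.544], [0.0, 0.0, 0.0, 1.0]]
{'time_s': 0.1, 'joint_positions': array([ 1.08649231,  0.42668746,  0.07385716,  1.60653728, -0.0340813 ,
        1.11079044, -0.06712744]), 'joint_velocities': array([ 0.00131865, -0.00392629,  0.00107776, -0.0013716 , -0.0001943 ,
       -0.00202967,  0.00181613]), 'effort': array([ 7.59354763e-03, -9.51536107e+01,  3.77028152e+00, -4.64398491e+01,
        1.94204104e-02,  6.36954224e-03,  8.57664804e-05]), 'position': array([ 0.2216481 , -0.63720045,  0.24167126]), 'ee_rot': array([[-9.44492564e-01, -4.76607063e-04,  3.28532449e-01],
       [-3.28532779e-01,  1.06119410e-03, -9.44491973e-01],
       [ 1.01514849e-04, -9.99999323e-01, -1.15887098e-03]]), 'wrist_force': array([-5.54165864e-01,  5.74723779e-05,  7.59048227e-02]), 'moment': array([ 0.01067717,  0.00218925, -0.00099076]), 'gripper_width': 1.0002639993821691}
```

View pics/top0.png

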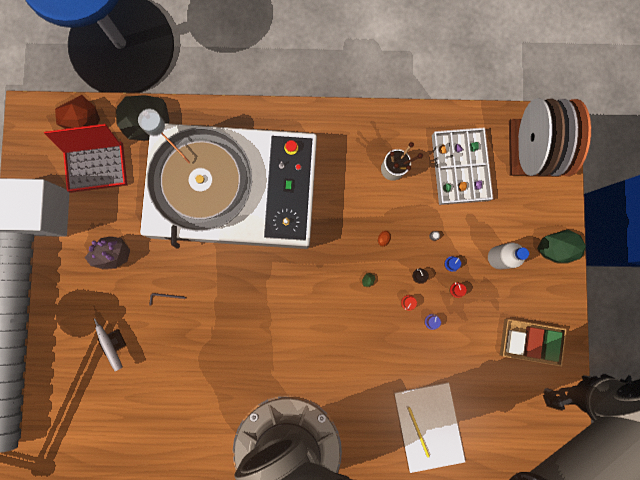

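View pics/scene0.png

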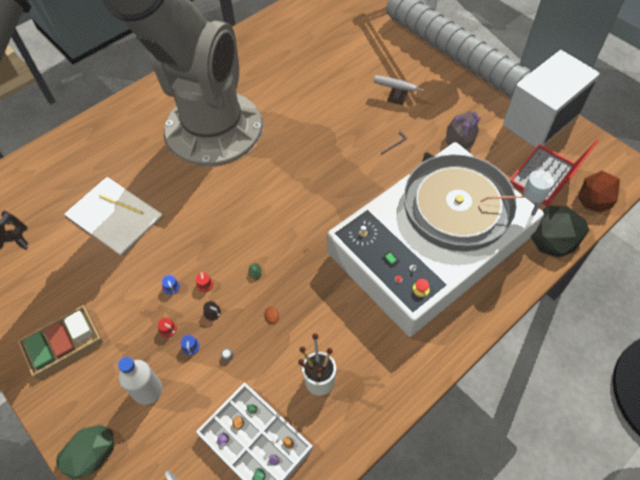

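The black knob is at top (420,275) and scene (211,310). Four look-alikes, two blue and two red, stand around it. The small grey knob is at top (435,236). The only black one with a white line fits the description. The shaft is at top (286,220) and scene (363,231). One enlarged crop will confirm this.

```bash
python3 - <<'E'
from h import *
t,c=load('top0'); s,d=load('scene0')
a=crop(t,395,250,445,300,8);b=crop(t,261,195,311,245,8);e=crop(s,186,285,236,335,6);g=crop(s,338,206,388,256,6)
e=cv2.resize(e,(400,400))[:,:];g=cv2.resize(g,(400,400))
cv2.imwrite('pics/c1.png',cv2.resize(np.vstack([np.hstack([a,b]),np.hstack([e,g])]),(600,600)))
print(ray(c,420,274,.032),ray(d,211,308,.032),ray(c,286,220,.13),ray(d,363,229,.13))
E
```

```text
[ 0.47747401 -0.35379963  0.032     ] [ 0.4803497  -0.35637352  0.032     ] [0.60555442 0.00890893 0.13      ] [0.60730633 0.01127292 0.13      ]
```

View pics/c1.png

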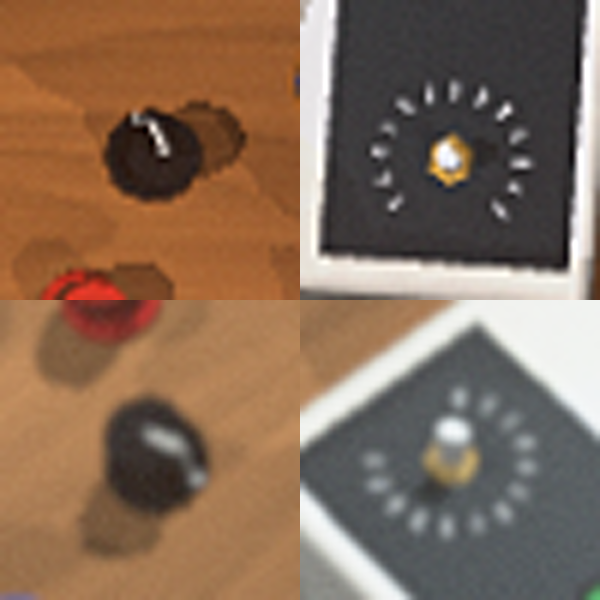

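```bash
cat >> h.py <<'E'
def plan(p,yaw=None):
    "tool-frame shift to world point p; prints current yaw of tool z"
    s=bot.get_state(); R=s['ee_rot']; d=R.T@(np.array(p)-s['position'])
    print('pos',s['position'].round(4),'t',s['time_s'],'zyaw',np.degrees(np.arctan2(R[1,2],R[0,2])).round(1),'delta tool',d.round(4),'tilt',R[:,1].round(4),'F',s['wrist_force'].round(1),'w',s['gripper_width'],'j',s['joint_positions'].round(2))
E
python3 - <<'E'
from h import *
c=bot.get_calibration('wrist');s=bot.get_state();T=np.array(c['world_from_camera'])
print(c['fovy'],c['cx'],c['cy']);print('cam in tool',s['ee_rot'].T@(T[:3,3]-s['position']));print((s['ee_rot'].T@T[:3,:3]).round(3))
plan([.479,-.355,.22])
E
```

```text
64.66283984385875 317.6361541520655 240.01784109538318
cam in tool [-0.06719173 -0.13107294 -0.00022117]
[[ 0.001  0.964  0.265]
 [ 0.001 -0.265  0.964]
 [ 1.    -0.001 -0.001]]
pos [ 0.2216 -0.6372  0.2417] t 0.1 zyaw -70.8 delta tool [-0.3358  0.0218 -0.182 ] tilt [-5.0e-04  1.1e-03 -1.0e+00] F [-0.6  0.   0.1] w 1.0002639993821691 j [ 1.09  0.43  0.07  1.61 -0.03  1.11 -0.07]
```

arm_command(deltas="-0.028 0.002 -0.0152 0 0 0; -0.028 0.002 -0.0152 0 0 0; -0.028 0.002 -0.0152 0 0 0; -0.028 0.002 -0.0152 0 0 0; -0.028 0.002 -0.0152 0 0 0; -0.028 0.002 -0.0152 0 0 0; -0.028 0.002 -0.0152 0 0 0; -0.028 0.002 -0.0152 0 0 0; -0.028 0.002 -0.0152 0 0 0; -0.028 0.002 -0.0152 0 0 0; -0.028 0.002 -0.0152 0 0 0; -0.028 0.002 -0.0152 0 0 0", jaw=60, squeeze=40)

```text
time_s: 1.1
position: [0.4818, -0.3475, 0.2122]
ee_rot: [[-0.949, -0.008, 0.316], [-0.316, 0.003, -0.949], [0.006, -1.0, -0.005]]
wrist_force: [1.2, -0.2, -0.2]
gripper_width: 0.766
```

```bash
python3 - <<'E'
from h import *
plan([.479,-.355,.15])
snap('wrist','w1')
E
```

```text
pos [ 0.4818 -0.3475  0.2122] t 1.1 zyaw -71.6 delta tool [0.0046 0.0622 0.0065] tilt [-0.0075  0.0027 -1.    ] F [ 1.2 -0.2 -0.2] w 0.7664394762218466 j [ 0.58  0.33 -0.07  1.81  0.03  1.01 -0.76]
```

View pics/w1.png

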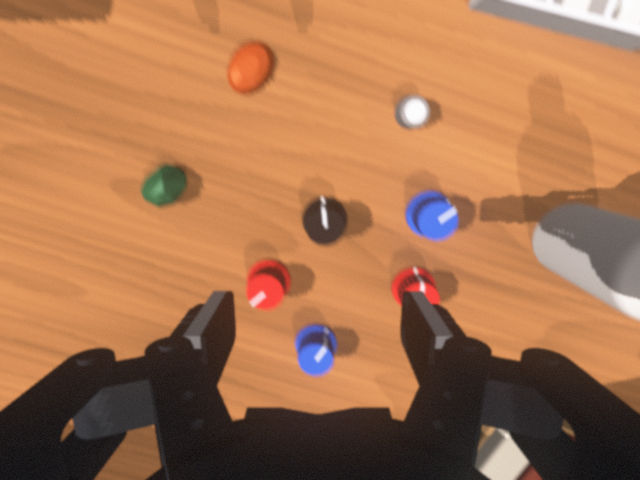

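```bash
python3 - <<'E'
from h import *
t,c=load('w1'); cv2.imwrite('pics/c2.png',crop(t,290,180,360,250,8))
E
```

```text
(no output)
```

View pics/c2.png

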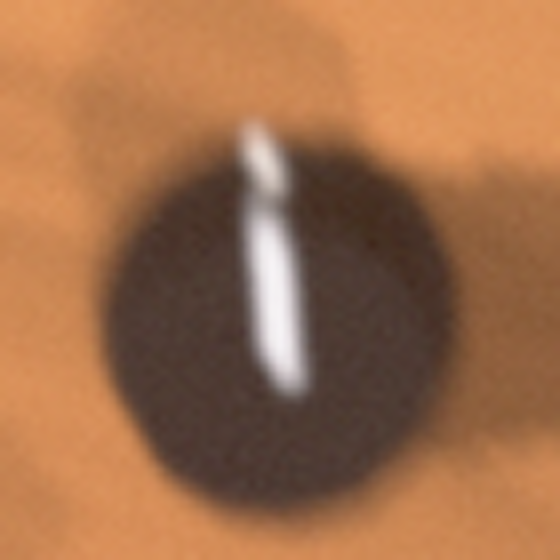

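```bash
python3 - <<'E'
from h import *
t,c=load('w1')
f=lambda u,v,z: ray(c,290+u/8,180+v/8,z)
a=f(284,360,.032);b=f(265,210,.032);e=f(280,316,.004);i=f(288,388,.032)
print(a,b,e,np.linalg.norm(b-a),np.linalg.norm(b-i),np.degrees(np.arctan2(*(b-i)[1::-1])))
plan([(a[0]+e[0])/2,(a[1]+e[1])/2,.03])
E
```

```text
[ 0.47752092 -0.3543499   0.032     ] [ 0.4920583 -0.3473554  0.032    ] [ 0.47605785 -0.3547764   0.004     ] 0.016132525851848694 0.019199157022270305 25.835643373303142
pos [ 0.4867 -0.3413  0.2118] t 1.15 zyaw -71.2 delta tool [0.013  0.1818 0.0106] tilt [-0.0059  0.0054 -1.    ] F [ 5.4  7.2 -0.5] w 0.7666051505855047 j [ 0.57  0.33 -0.08  1.81  0.03  1.01 -0.77]
```

arm_command(deltas="0.007 0.01 0.006 0 0 0; 0.005 0.024 0.004 0 0 0; 0 0.028 0 0 0 0; 0 0.028 0 0 0 0; 0 0.028 0 0 0 0; 0 0.02 0 0 0 0; 0 0.01 0 0 0 0; 0 0 0 0 0 0; 0 0 0 0 0 0")

```text
time_s: 1.9
position: [0.4757, -0.3548, 0.055]
ee_rot: [[-0.945, -0.008, 0.326], [-0.326, 0.006, -0.945], [0.005, -1.0, -0.008]]
wrist_force: [0.6, -0.2, 0.1]
gripper_width: 0.763
```

```bash
python3 - <<'E'
from h import *
plan([.477,-.3545,.017])
E
```

```text
pos [ 0.4757 -0.3548  0.055 ] t 1.9 zyaw -71.0 delta tool [-0.0015  0.038   0.0005] tilt [-0.0077  0.0058 -1.    ] F [ 0.6 -0.2  0.1] w 0.7631387106083468 j [ 0.59  0.53 -0.07  1.92  0.05  0.71 -0.75]
```

arm_command(deltas="-0.001 0.014 0 0.45 0 0.3; 0 0.014 0 0 0 0; 0 0.008 0 0 0 0; 0 0.002 0 0 0 0; 0 0 0 0 0 0")

```text
time_s: 2.32
position: [0.4782, -0.3572, 0.0195]
ee_rot: [[-0.946, 0.004, 0.324], [-0.324, -0.003, -0.946], [-0.003, -1.0, 0.005]]
wrist_force: [-0.2, 0.2, -0.3]
gripper_width: 0.765
```

arm_command(deltas="0 0.001 0 0 0 0; 0 0 0 0 0 0; 0 0 0 0 0 0; 0 0 0 0 0 0; 0 0 0 0 0 0; 0 0 0 0 0 0", jaw=255, squeeze=60)

```text
time_s: 2.82
position: [0.4795, -0.3581, 0.0212]
ee_rot: [[-0.946, 0.007, 0.324], [-0.324, -0.005, -0.946], [-0.005, -1.0, 0.007]]
wrist_force: [1.3, 0.0, -0.0]
gripper_width: 0.373
```

```bash
python3 - <<'E'
from h import *
plan([.477,-.3545,.2])
E
```

```text
pos [ 0.4795 -0.3581  0.0212] t 2.8167 zyaw -71.1 delta tool [ 0.0003 -0.1789 -0.0029] tilt [ 0.0068 -0.0051 -1.    ] F [ 1.3  0.  -0. ] w 0.37323167298676724 j [ 0.58  0.58 -0.06  1.93  0.06  0.62 -0.76]
```

arm_command(deltas="0 -0.02 0 -0.2 0 -0.15; 0 -0.03 0 0 0 0; 0 -0.03 0 0 0 0; 0 -0.03 0 0 0 0; -0.008 -0.03 -0.013 0 0 0; -0.016 -0.018 -0.026 0 0 0; -0.016 -0.006 -0.026 0 0 0; -0.016 0 -0.026 0 0 0; -0.016 0 -0.026 0 0 0; -0.016 0 -0.026 0 0 0; -0.016 0 -0.026 0 0 0; -0.016 0 -0.026 0 0 0")

```text
time_s: 3.82
position: [0.5289, -0.1327, 0.1947]
ee_rot: [[-0.95, 0.005, 0.313], [-0.313, -0.005, -0.95], [-0.004, -1.0, 0.006]]
wrist_force: [0.7, -0.4, -1.2]
gripper_width: 0.377
```

```bash
python3 - <<'E'
from h import *
plan([.559,-.006,.19])
E
```

```text
pos [ 0.5289 -0.1327  0.1947] t 3.8167 zyaw -71.8 delta tool [-0.0682  0.0042 -0.111 ] tilt [ 0.0053 -0.0048 -1.    ] F [ 0.7 -0.4 -1.2] w 0.377346143918912 j [ 0.27  0.27 -0.17  1.94  0.06  0.93 -1.19]
```

arm_command(deltas="-0.015 0 -0.024 0 0 0; -0.015 0 -0.024 0 0 0; -0.014 0 -0.022 -0.2 0 -0.15; -0.01 0 -0.017 0 0 0; -0.004 0.002 -0.008 0 0 0; 0 0 0 0 0 0; 0 0 0 0 0 0; 0 0 0 0 0 0")

```text
time_s: 4.48
position: [0.5549, -0.0126, 0.1932]
ee_rot: [[-0.947, 0.003, 0.321], [-0.321, -0.001, -0.947], [-0.003, -1.0, 0.002]]
wrist_force: [0.8, -0.4, -0.7]
gripper_width: 0.372
```

```bash
python3 - <<'E'
from h import *
plan([.559,-.006,.19])
im,c=snap('wrist','w2')
u,v=proj(c,np.array([.606,.010,.132]));print(u,v)
u,v=int(u),int(v)
a=crop(im,u-40,v-40,u+40,v+40,7)[:480]; b=cv2.resize(im,(240,180)); 
o=np.zeros((560,800,3),np.uint8); o[:480,:560]=a[:480]; o[:180,560:]=b; cv2.imwrite('pics/c3.png',o)
plan([.606,.01,.19])
E
```

```text
pos [ 0.5549 -0.0126  0.1932] t 4.4833 zyaw -71.3 delta tool [-0.006   0.0032 -0.0049] tilt [ 0.0034 -0.0011 -1.    ] F [ 0.8 -0.4 -0.7] w 0.37182607768062886 j [ 0.1   0.29 -0.23  1.92  0.08  0.94 -1.42]
308.1069386021614 160.43055338718648
pos [ 0.5549 -0.013   0.1932] t 4.5333 zyaw -71.3 delta tool [-0.0558  0.0033 -0.0055] tilt [ 0.0033 -0.0012 -1.    ] F [-0.1  0.1 -0.9] w 0.3721227565076942 j [ 0.1   0.29 -0.23  1.92  0.08  0.94 -1.42]
```

View pics/w2.png

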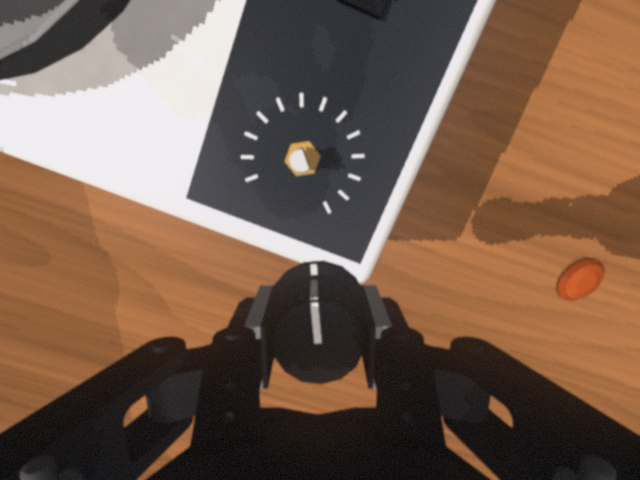

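Clear view: the knob is held at about (317,320) with its line pointing up the image. The shaft tip is at about (300,159), with its flat on the right side.

```bash
python3 - <<'E'
from h import *
im,c=load('w2')
a=crop(im,278,136,326,184,12)[:576,:400+176]; b=cv2.resize(im[250:390,255:380],None,fx=1.7,fy=1.7)
o=np.zeros((576,800,3),np.uint8); o[:,:576]=a; o[:b.shape[0],576:576+b.shape[1]]=b; cv2.imwrite('pics/c4.png',o)
E
```

```text
(no output)
```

View pics/c4.png

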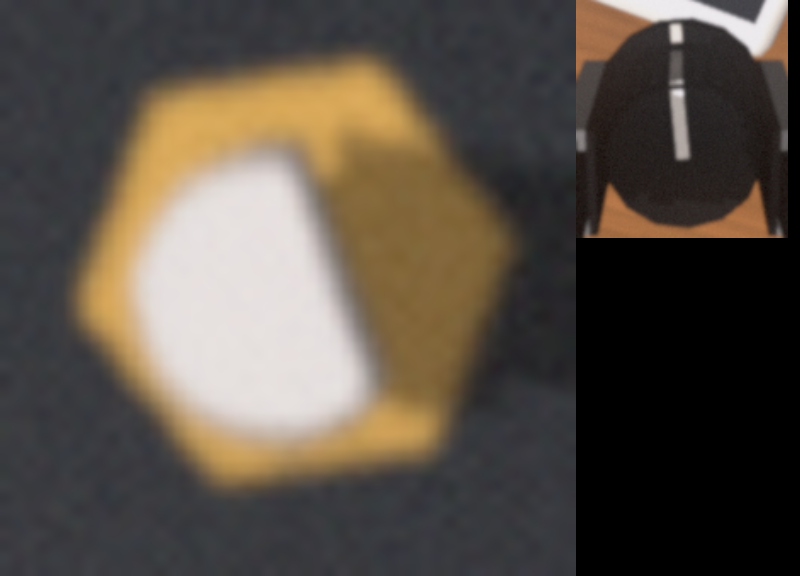

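```bash
python3 - <<'E'
from h import *
im,c=load('w2')
R=np.array([[-.947,.0033,.321],[-.321,-.0012,-.947],[-.003,-1,.002]]);p=np.array([.5549,-.0127,.1932])
T=np.array(c['world_from_camera'])
f=lambda u,v,z: ray(c,278+u/12,136+v/12,z)
o=f(279,292,.132);n=f(279+94,292-34,.132)-o;print('shaft',o,'flat ang',np.degrees(np.arctan2(n[1],n[0])), 'width mm',np.linalg.norm(f(135,292,.132)-o)*1e3)
g=lambda u,v,z: ray(c,255+(u-576)/1.7,250+v/1.7,z)
for zt in(.200,.204,.208):
    a=g(683,160,zt);b=g(677,88,zt);d=b-a;print(zt,'line ang',np.degrees(np.arctan2(d[1],d[0])),np.linalg.norm(d),'outer in tool',R.T@(b-p))
from scipy.optimize import least_squares
th=np.linspace(0,2*np.pi,181)
def pred(x,zo,h):
    P=lambda r,z: np.array([proj(c,np.array([*(p+R@np.array([x,0,zo]))[:2],h+z])+r*np.array([np.cos(t),np.sin(t),0])) for t in th])
    t=P(.017,.032);s=P(.021,.003)
    return np.array([t[:,1].max(),t[:,0].min(),t[:,0].max(),s[:,1].min(),t[:,1].min()])
obs=np.array([383,255+(602-576)/1.7,255+(762-576)/1.7,261,302])
r=least_squares(lambda q:pred(*q)-obs,[0,0,.172],x_scale=[.01,.01,.01]);print(r.x,r.fun)
E
```

```text
shaft [0.60495462 0.01324698 0.132     ] flat ang -51.90565415853252 width mm 5.969247370695816
0.2 line ang 22.915159092568533 0.01691724924361623 outer in tool [-0.01035698 -0.00677528 -0.00162863]
0.204 line ang 22.9151590925685 0.016373474020129716 outer in tool [-0.01218579 -0.01077023 -0.00158598]
0.208 line ang 22.915159092568604 0.015829698796643095 outer in tool [-0.0140146  -0.01476517 -0.00154333]
[ 0.00522634 -0.00061909  0.16958822] [ 0.80535518  0.13793685 -0.13807654  1.64052761 -2.11901253]
```

```bash
python3 - <<'E'
from h import *
im,c=load('w2'); G=cv2.cvtColor(im,6).astype(int)
for v in range(256,392):
    r=G[v,295:345]; 
    if v<350: k=r[10:35].argmax(); print(v,295+10+k,r[10:35].max(),end=' | ')
    else: print(v,r[22:28].mean().round(),end=' | ')
im,c=load('w1'); G=cv2.cvtColor(im,6).astype(int);print()
for v in range(190,250): r=G[v,310:342];print(v,310+r.argmax(),r.max(),r.min(),end=' | ')
E
```

```text
256 305 236 | 257 328 237 | 258 307 236 | 259 305 234 | 260 329 227 | 261 329 206 | 262 329 148 | 263 314 114 | 264 313 172 | 265 313 213 | 266 313 223 | 267 313 225 | 268 313 225 | 269 313 225 | 270 314 225 | 271 313 225 | 272 314 224 | 273 313 216 | 274 313 178 | 275 313 124 | 276 312 71 | 277 312 52 | 278 311 50 | 279 313 63 | 280 312 80 | 281 315 87 | 282 312 89 | 283 313 90 | 284 315 94 | 285 313 97 | 286 314 94 | 287 313 95 | 288 314 97 | 289 314 95 | 290 314 95 | 291 313 94 | 292 312 93 | 293 315 92 | 294 315 90 | 295 314 92 | 296 315 120 | 297 315 155 | 298 315 168 | 299 315 139 | 300 315 99 | 301 315 103 | 302 315 160 | 303 315 207 | 304 316 228 | 305 316 227 | 306 316 208 | 307 316 186 | 308 315 174 | 309 315 174 | 310 315 173 | 311 315 173 | 312 315 173 | 313 313 173 | 314 314 172 | 315 314 174 | 316 315 174 | 317 314 172 | 318 314 174 | 319 315 173 | 320 315 172 | 321 317 172 | 322 316 172 | 323 317 171 | 324 317 171 | 325 317 173 | 326 317 172 | 327 316 172 | 328 316 172 | 329 317 172 | 330 316 173 | 331 316 172 | 332 315 173 | 333 316 171 | 334 316 172 | 335 318 172 | 3
[... 984 characters left out ...]
 50 | 209 323 227 52 | 210 323 234 45 | 211 323 238 54 | 212 323 240 51 | 213 324 241 53 | 214 324 242 54 | 215 324 242 50 | 216 324 242 57 | 217 324 241 58 | 218 324 243 60 | 219 324 243 58 | 220 324 242 60 | 221 324 241 60 | 222 324 240 58 | 223 325 238 61 | 224 325 232 60 | 225 325 223 60 | 226 325 204 60 | 227 326 176 61 | 228 326 145 61 | 229 326 105 58 | 230 327 75 59 | 231 326 67 60 | 232 341 68 60 | 233 341 71 60 | 234 341 78 61 | 235 341 90 59 | 236 341 98 60 | 237 341 108 57 | 238 341 114 59 | 239 341 125 60 | 240 310 138 58 | 241 310 149 63 | 242 310 157 69 | 243 310 157 80 | 244 310 159 94 | 245 310 160 112 | 246 313 160 125 | 247 310 161 137 | 248 310 160 148 | 249 310 162 152 |
```

```bash
python3 - <<'E'
from h import *
from scipy.optimize import least_squares
_,c1=load('w1');_,c2=load('w2')
a,i,b=[ray(c1,u,v,.032) for u,v in((322.7,205),(326.3,228.3),(328,244))]
print('w1: gap-inner',np.linalg.norm(a-i),'gap-bottom',np.linalg.norm(a-b))
sk=ray(c1,321.5,197,.005);print('skirt end-gap horizontally',np.linalg.norm(sk-a))
R=np.array([[-.947,.0033,.321],[-.321,-.0012,-.947],[-.003,-1,.002]]);p=np.array([.5549,-.0127,.1932])
ri=.017-np.linalg.norm(a-i)
# knob in tool coords: line dir ~ -x; knob up = -y ; tilt t about tool z
def P(q,r,z,w=0):
    x,y,t=q  # y: underside position along tool y
    e=np.array([-np.cos(t),-np.sin(t),0]);n=np.array([np.sin(t),-np.cos(t),0])
    return proj(c2,p+R@(np.array([x,y,-.0006+w])+e*r+n*z))[1]
def res(q,full=0):
    m=[P(q,.021,.005),P(q,.017,.005),P(q,.017,.0315),P(q,ri,.032),P(q,-.017,.0315)]
    return np.array(m)-[263.5,275,300,343.3,383]
for k in([0,1,2,3,4],[0,1,2,3],[1,2,3],[0,1,2,4]):
    for tf in (0,1):
        g=least_squares(lambda q:res([q[0],q[1],q[2]*tf])[k],[.003,.02,0],x_scale=[.01,.01,.1]);print(k,tf,(g.x*[1e3,1e3,57.3*tf]).round(2),res([g.x[0],g.x[1],g.x[2]*tf]).round(2))
E
```

```text
w1: gap-inner 0.020153778398117463 gap-bottom 0.03403719040037407
skirt end-gap horizontally 0.02711224757856
[0, 1, 2, 3, 4] 0 [ 6.95 28.04  0.  ] [ 1.03 -1.7  -1.31  5.27 -3.43]
[0, 1, 2, 3, 4] 1 [ 7.29 27.43 -1.57] [ 1.53 -1.12 -2.46  5.   -2.9 ]
[0, 1, 2, 3] 0 [10.95 37.81  0.  ] [ 2.34 -0.93 -2.19  1.01 -9.64]
[0, 1, 2, 3] 1 [11.4  42.07  3.37] [  1.77  -1.82  -0.22   0.27 -12.49]
[1, 2, 3] 0 [13.83 43.16  0.  ] [  4.36   0.82  -1.07   0.37 -11.31]
[1, 2, 3] 1 [13.75 45.23  2.17] [  3.71   0.     0.     0.   -12.86]
[0, 1, 2, 4] 0 [ 5.67 24.1   0.  ] [ 1.21 -1.29 -0.03  7.98  0.1 ]
[0, 1, 2, 4] 1 [ 5.68 24.1  -0.03] [ 1.22 -1.28 -0.06  7.97  0.11]
```

arm_command(deltas="0 0 0 0 6.8 0; 0 0 0 0 6.8 0; 0 0 0 0 6.8 0; 0 0 0 0 6.8 0; 0 0 0 0 6.8 0; 0 0 0 0 6.8 0; 0 0 0 0 6.8 0; 0 0 0 0 6.8 0; 0 0 0 0 6.8 0; 0 0 0 0 6.8 0; 0 0 0 0 4 0; 0 0 0 0 0 0")

```text
time_s: 5.53
position: [0.5522, -0.0334, 0.1937]
ee_rot: [[-0.537, 0.003, -0.844], [0.844, -0.006, -0.537], [-0.006, -1.0, 0.001]]
wrist_force: [0.5, -0.5, -1.4]
gripper_width: 0.376
```

```bash
python3 - <<'E'
from h import *
plan([.583,.046,.185])
E
```

```text
pos [ 0.5522 -0.0334  0.1937] t 5.5333 zyaw -147.5 delta tool [ 0.0505  0.0083 -0.0686] tilt [ 0.0028 -0.0059 -1.    ] F [ 0.5 -0.5 -1.4] w 0.37608105563734007 j [-0.06  0.28  0.    1.93  0.01  0.93 -2.64]
```

arm_command(deltas="0 0 0 0 -2 0; 0.006 0 -0.008 0 0 0; 0.009 0 -0.012 0 0 0; 0.009 0 -0.012 0 0 0; 0.008 0 -0.011 0 0 0; 0.004 0 -0.006 0 0 0; 0 0 0 0 0 0")

```text
time_s: 6.12
position: [0.5738, 0.026, 0.1937]
ee_rot: [[-0.568, 0.003, -0.823], [0.823, -0.006, -0.568], [-0.007, -1.0, 0.001]]
wrist_force: [-0.6, -0.3, -1.2]
gripper_width: 0.375
```

```bash
python3 - <<'E'
from h import *
plan([.583,.046,.185]); print(bot.get_state()['joint_positions'][6])
E
```

```text
pos [0.5738 0.026  0.1937] t 6.1167 zyaw -145.4 delta tool [ 0.0113  0.0086 -0.019 ] tilt [ 0.0033 -0.006  -1.    ] F [-0.6 -0.3 -1.2] w 0.37533422620469786 j [-0.18  0.31  0.02  1.89  0.    0.94 -2.7 ]
-2.696607294369037
```

```bash
python3 - <<'E'
from h import *
s=bot.get_state(); im,c=snap('wrist','w3'); np.save('pics/s3.npy',s,allow_pickle=True)
u,v=proj(c,np.array([.605,.0132,.132]));print(u,v)
u,v=int(u),int(v); a=crop(im,u-25,v-25,u+25,v+25,8)
b=crop(im,230,250,410,400,2.2)
o=np.zeros((410,800,3),np.uint8); o[:400,:400]=a; o[:b.shape[0],402:402+b.shape[1]]=b; cv2.imwrite('pics/c5.png',o); print(u-25,v-25,b.shape)
E
```

```text
282.7612869408588 213.5539177656406
257 188 (330, 396, 3)
```

View pics/c5.png

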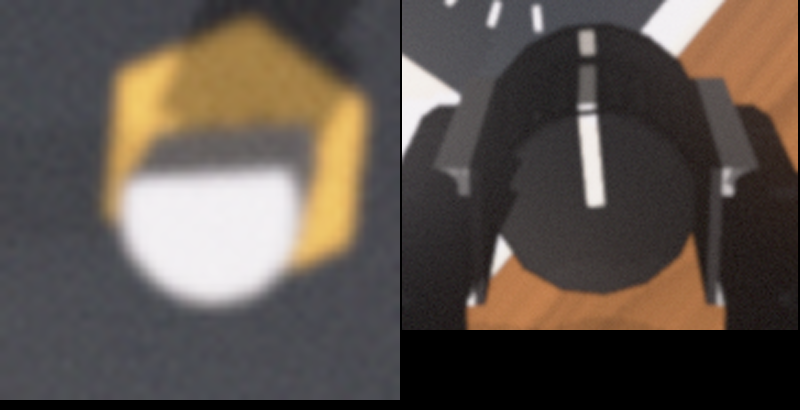

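```bash
python3 - <<'E'
from h import *
from scipy.optimize import least_squares
im,c=load('w3');s=np.load('pics/s3.npy',allow_pickle=True).item();R,p=s['ee_rot'],s['position']
o=ray(c,257+212/8,188+214/8,.132);l=ray(c,257+122/8,188+214/8,.132);print('shaft',o,np.linalg.norm(l-o))
fl=ray(c,257+295/8,188+168/8,.132)-ray(c,257+130/8,188+180/8,.132);print('flat ang',np.degrees(np.arctan2(fl[1],fl[0]))+90)
th=np.linspace(0,2*np.pi,181);U=lambda x:230+(x-402)/2.2;V=lambda y:250+y/2.2
def pred(q):
    x,z,y=q
    t=np.array([proj(c,p+R@np.array([x+.017*np.cos(a),y-.032,z+.017*np.sin(a)])) for a in th])
    k=np.array([proj(c,p+R@np.array([x+.021*np.cos(a),y-.0045,z+.021*np.sin(a)])) for a in th])
    return np.array([t[:,0].min(),t[:,0].max(),t[:,1].min(),t[:,1].max(),k[:,1].min()])
obs=np.array([U(500),U(692),V(113),V(292),V(24)])
g=least_squares(lambda q:pred(q)-obs,[.005,0,.022],x_scale=.01);x,z,y=g.x;print('knob tool',g.x,g.fun)
k=p+R@np.array([x,y-.032,z]);a=ray(c,U(596),V(206),k[2]);b=ray(c,U(588),V(108),k[2]);d=b-a
print('knob top',k,'line inner rel centre',np.linalg.norm(a-k),'line ang',np.degrees(np.arctan2(d[1],d[0])))
print('tool delta needed', R.T@(o-k),'underside z',k[2]-.032)
plan([.6,0,.18])
E
```

```text
shaft [0.60433966 0.01350979 0.132     ] 0.005828915978841321
flat ang -51.21057017581583
knob tool [ 0.00715629 -0.00024088  0.02671393] [-2.14884169  2.14876228 -1.64216896 -1.2025711   3.28724654]
knob top [0.56987858 0.03205552 0.19892055] line inner rel centre 0.0007070030363617115 line ang -51.21090657483506
tool delta needed [-0.03438864  0.06714478 -0.01785694] underside z 0.16692054859542177
pos [0.5735 0.0254 0.1936] t 6.1667 zyaw -145.4 delta tool [-0.0359  0.0139 -0.0074] tilt [ 0.0031 -0.0062 -1.    ] F [ 0.7  0.7 -0.2] w 0.37873135950381775 j [-0.17  0.31  0.02  1.89  0.    0.94 -2.7 ]
```

```bash
python3 - <<'E'
from h import *
from scipy.optimize import least_squares
im,c=load('w3');s=np.load('pics/s3.npy',allow_pickle=True).item();R,p=s['ee_rot'],s['position']
th=np.linspace(0,2*np.pi,181);U=lambda x:230+(x-402)/2.2;V=lambda y:250+y/2.2
def pred(x,z,y,r):
    t=np.array([proj(c,p+R@np.array([x+r*np.cos(a),y-.032,z+r*np.sin(a)])) for a in th])
    k=np.array([proj(c,p+R@np.array([x+.021*np.cos(a),y-.0045,z+.021*np.sin(a)])) for a in th])
    return np.array([t[:,0].min(),t[:,0].max(),t[:,1].min(),t[:,1].max(),k[:,1].min()])
obs=np.array([U(500),U(692),V(113),V(292),V(24)])
for y in(.0195,.0215,.0235,.0255,.0275):
    g=least_squares(lambda q:pred(q[0],q[1],y,q[2])[:4]-obs[:4],[.005,0,.017],x_scale=.01);print(y,g.x.round(4),(pred(g.x[0],g.x[1],y,g.x[2])-obs).round(1))
E
```

```text
0.0195 [ 0.0034 -0.0002  0.0156] [-0.9  0.9  0.9 -1.   0.4]
0.0215 [ 0.0046 -0.0002  0.0159] [-0.9  0.9  0.9 -1.   1.6]
0.0235 [ 0.0058 -0.0002  0.0161] [-0.9  0.9  0.9 -1.   2.7]
0.0255 [ 0.007  -0.0002  0.0164] [-0.9  0.9  0.9 -1.   3.8]
0.0275 [ 0.0082 -0.0002  0.0166] [-0.9  0.9  0.9 -1.   4.9]
```

arm_command(deltas="-0.008 0.004 -0.005 0 0 -0.25; -0.01 0.008 -0.006 0 0 0; -0.009 0.008 -0.005 0 0 0; -0.003 0.005 -0.001 0 0 0; 0 0 0 0 0 0; 0 0 0 0 0 0")

```text
time_s: 6.67
position: [0.6076, 0.0055, 0.1649]
ee_rot: [[-0.566, -0.001, -0.824], [0.824, -0.004, -0.566], [-0.003, -1.0, 0.003]]
wrist_force: [-0.6, -0.4, -0.1]
gripper_width: 0.372
```

```bash
cat >> h.py <<'E'
SH=np.array([.6045,.0134,.132])
def gap(x=.0044,z=-.0002,y=.0212):
    s=bot.get_state();R=s['ee_rot'];k=s['position']+R@np.array([x,y,z]); d=R.T@(SH-k)
    print('t',s['time_s'],'shaft-knob in tool mm',(d*1e3).round(1),'zyaw',np.degrees(np.arctan2(R[1,2],R[0,2])).round(1),'tool-y',(R[:,1]*1e3).round(1),'F',s['wrist_force'].round(1),'M',s['moment'].round(2),'z',s['position'][2].round(4),'j7',s['joint_positions'][6].round(3),'w',s['gripper_width'])
E
python3 - <<'E'
from h import *
gap()
E
```

```text
t 6.6667 shaft-knob in tool mm [ 4.  11.7 -1.8] zyaw -145.5 tool-y [-9.0e-01 -3.7e+00 -1.0e+03] F [-0.6 -0.4 -0.1] M [ 0.01 -0.02 -0.02] z 0.1649 j7 -2.648 w 0.37240357382366823
```

arm_command(deltas="0.002 0.003 -0.001 0 0 -0.1; 0.002 0.003 -0.001 0 0 0; 0 0.001 0 0 0 0; 0 0 0 0 0 0; 0 0 0 0 0 0")

```text
time_s: 7.08
position: [0.606, 0.0102, 0.1571]
ee_rot: [[-0.566, -0.003, -0.825], [0.825, -0.002, -0.566], [-0.0, -1.0, 0.003]]
wrist_force: [-0.7, 1.0, 0.6]
gripper_width: 0.376
```

```bash
python3 - <<'E'
from h import *
gap()
im,c=snap('scene','s4'); im2,c2=snap('top','t4'); im3,c3=snap('wrist','w4')
gap()
q=[proj(c,SH),proj(c2,SH),proj(c3,SH)];print(q)
a=crop(im,int(q[0][0])-30,int(q[0][1])-30,int(q[0][0])+30,int(q[0][1])+30,6)
b=cv2.resize(im3[180:420,190:430],(360,360))
cv2.imwrite('pics/c6.png',np.hstack([a,b]))
E
```

```text
t 7.0833 shaft-knob in tool mm [-0.9  3.9 -0.5] zyaw -145.5 tool-y [   -2.8    -2.1 -1000. ] F [-0.7  1.   0.6] M [ 0.02  0.02 -0.02] z 0.1571 j7 -2.654 w 0.3758590659423266
t 7.2333 shaft-knob in tool mm [-0.6  4.1 -0.4] zyaw -145.6 tool-y [   -2.5    -2.1 -1000. ] F [ 0.4 -0.2 -0.2] M [-0.07  0.05  0.  ] z 0.1573 j7 -2.654 w 0.37844737545443663
[(np.float64(362.84684833003917), np.float64(227.27546656758489)), (np.float64(284.20703818529626), np.float64(220.2809150248923)), (np.float64(317.32623502406557), np.float64(299.1805699779825))]
```

View pics/c6.png

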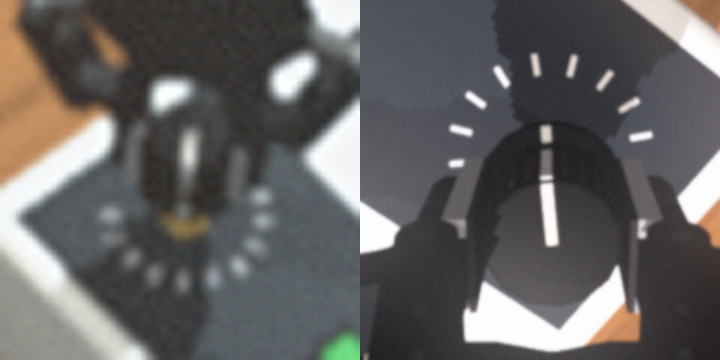

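arm_command(deltas="-0.0004 0.002 0 0 0 0; 0 0.002 0 0 0 0; 0 0.002 0 0 0 0; 0 0.002 0 0 0 0")

```text
time_s: 7.57
position: [0.6069, 0.0097, 0.1495]
ee_rot: [[-0.566, -0.001, -0.825], [0.825, -0.002, -0.566], [-0.001, -1.0, 0.002]]
wrist_force: [0.3, -0.3, -0.5]
gripper_width: 0.376
```

```bash
python3 - <<'E'
from h import *
gap()
E
```

```text
t 7.5667 shaft-knob in tool mm [ 0.1 -3.7  0. ] zyaw -145.6 tool-y [-9.0e-01 -1.9e+00 -1.0e+03] F [ 0.3 -0.3 -0.5] M [ 0.02  0.02 -0.05] z 0.1495 j7 -2.653 w 0.3758390244880368
```

arm_command(deltas="0 0.002 0 0 0 0; 0 0.002 0 0 0 0; 0 0.002 0 0 0 0; 0 0 0 0 0 0")

```text
time_s: 7.9
position: [0.6066, 0.0095, 0.142]
ee_rot: [[-0.565, -0.002, -0.825], [0.825, -0.002, -0.565], [-0.001, -1.0, 0.003]]
wrist_force: [-0.3, 0.6, -0.4]
gripper_width: 0.376
```

```bash
python3 - <<'E'
from h import *
gap()
E
```

```text
t 7.9 shaft-knob in tool mm [ -0.  -11.2  -0.3] zyaw -145.6 tool-y [   -1.9    -2.1 -1000. ] F [-0.3  0.6 -0.4] M [ 0.04 -0.01 -0.02] z 0.142 j7 -2.653 w 0.3760325658640666
```

arm_command(deltas="0 0.002 0 0 0 0; 0 0.002 0 0 0 0; 0 0.002 0 0 0 0; 0 0.002 0 0 0 0", squeeze=100)

```text
time_s: 8.23
position: [0.6068, 0.0095, 0.1343]
ee_rot: [[-0.565, -0.001, -0.825], [0.825, -0.002, -0.565], [-0.001, -1.0, 0.002]]
wrist_force: [-4.0, 0.5, 10.3]
gripper_width: 0.362
```

```bash
python3 - <<'E'
from h import *
gap()
E
```

```text
t 8.2333 shaft-knob in tool mm [  0.1 -18.9  -0.1] zyaw -145.6 tool-y [   -1.1    -1.9 -1000. ] F [-4.   0.5 10.3] M [-0.02  0.97  0.01] z 0.1343 j7 -2.652 w 0.36185753843189267
```

arm_command(deltas="0 0.003 0 0 0 0; 0 0.003 0 0 0 0; 0 0.003 0 0 0 0; 0 0.003 0 0 0 0")

```text
time_s: 8.57
position: [0.6077, 0.0095, 0.133]
ee_rot: [[-0.564, 0.003, -0.825], [0.825, -0.001, -0.564], [-0.002, -1.0, -0.002]]
wrist_force: [-23.2, -0.9, 51.9]
gripper_width: 0.363
```

```bash
python3 - <<'E'
from h import *
gap()
E
```

```text
t 8.5667 shaft-knob in tool mm [  0.7 -20.2   0.7] zyaw -145.6 tool-y [ 2.7e+00 -5.0e-01 -1.0e+03] F [-23.2  -0.9  51.9] M [0.05 5.23 0.18] z 0.133 j7 -2.652 w 0.3632625887571371
```

arm_command(deltas="0.0003 0.0015 0.0004 0 0 0; 0.0002 0.0015 0.0003 0 0 0; 0 0.0015 0 0 0 0; 0 0.0015 0 0 0 0")

```text
time_s: 8.9
position: [0.6071, 0.0095, 0.1337]
ee_rot: [[-0.564, 0.006, -0.826], [0.826, 0.001, -0.564], [-0.003, -1.0, -0.005]]
wrist_force: [-10.8, -0.2, 24.7]
gripper_width: 0.361
```

```bash
python3 - <<'E'
from h import *
gap()
im,c=snap('scene','s5'); im3,c3=snap('wrist','w5')
gap()
a=crop(im,332,200,392,260,6); b=cv2.resize(im3[180:420,190:430],(360,360))
cv2.imwrite('pics/c7.png',np.hstack([a,b]))
E
```

```text
t 8.9 shaft-knob in tool mm [  0.3 -19.5   0.2] zyaw -145.7 tool-y [ 6.1e+00  6.0e-01 -1.0e+03] F [-10.8  -0.2  24.7] M [0.02 2.4  0.1 ] z 0.1337 j7 -2.652 w 0.36057925346209474
t 9.0 shaft-knob in tool mm [  0.3 -19.5   0.1] zyaw -145.7 tool-y [ 6.e+00  6.e-01 -1.e+03] F [-10.6   0.7  23.9] M [0.02 2.24 0.09] z 0.1337 j7 -2.652 w 0.3680144356929883
```

View pics/c7.png

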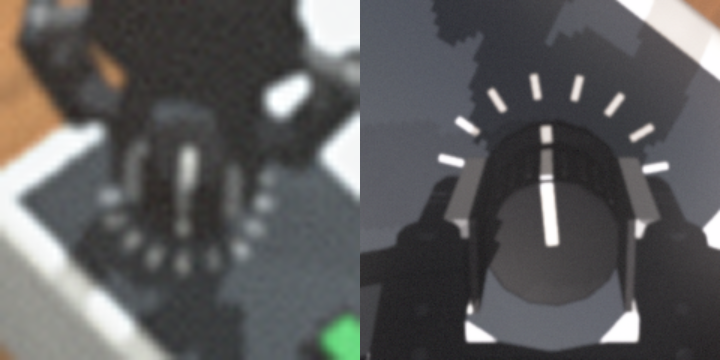

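```bash
python3 - <<'E'
from h import *
gap(); print(bot.hand_in()); gap()
E
```

```text
t 9.0 shaft-knob in tool mm [  0.3 -19.5   0.1] zyaw -145.7 tool-y [ 6.e+00  6.e-01 -1.e+03] F [-10.6   0.7  23.9] M [0.02 2.24 0.09] z 0.1337 j7 -2.652 w 0.3680144356929883
the job is handed in; nothing more can be done
None
the job is handed in; nothing more can be done
```

I gripped the black knob, turned it until its line matched the shaft's flat, and slid it home on the D-shaft. I handed the job in at 9.0 s with the gripper still pressing it down; no verdict was reported.

**Last checks that agreed:**
- **Flats:** the knob's line and the shaft's flat both measured about -51° before insertion. The line looked unchanged in the hand afterwards.
- **Centring:** the knob was within about 0.4 mm of the shaft axis by my estimate.
- **Pressed in:** the push held at about 24 N, against the 12 N needed. Raising it to 52 N earlier moved the knob only about 1 mm further, so it was at the hard stop. The brass nut was hidden under the knob.
- **Grip:** I set the squeeze to 100 N and the jaws were stopped on the knob.

**What disagreed or stayed uncertain:**
- **Depth:** I computed 19.5 mm below the free tip, against an expected 18 mm. I put that down to the 2 mm calibration error or a slight slip in the fingers.
- **Side load:** about 11 N of sideways force remained on the wrist.
- **Last joint:** it finished at -2.65 rad, near its limit of -2.73, and reached -2.70 on the way.
- **Knob position:** my first wrist-camera estimate, taken while the arm was still moving, was about 4 mm off. I remeasured with the knob in the hand.
- **Bystanders:** I did not measure them at the end. The arm was planned to stay clear of them.

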